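# Hang the slide carrier on the drip stand by its slotted strap

## Task

Pick up the slide carrier by its handle and hang it on the headed pin of the drip stand to drain: slide the open slot of its strap sideways over the pin, between the pin's two collars, until the pin is fully home under the saddle at the slot's inner end, then let go so that it hangs freely and level. The pin was clamped by hand, not exactly where the stand's mark says, so feel for it gently and never force the carrier against the stand; leave the other things where they are.

Things in the scene. Friction and masses are not known exactly. Their poses are not given: they have to be found in the camera images.
- carrier: Steel microscope-slide carrier standing upright, loose, 0.15 to 0.26 kg, 171 mm high. Origin: centre of its underside, z up. Basket 50 x 86 x 20 mm (x, y, z; the glass slides in it reach 26 mm high); from it rises a flat strap, 4 mm thick, in the plane x = 0, with a slot open to +y; a black handle block on top. All points below are at x = 0 in its axes.
- handle (a point): Centre of the carrier's black plastic handle block, 12 x 34 x 36 mm (x, y, z), at (0, 0, 153 mm) of the carrier: grip it across x, from above. Below it a 20 mm wide, 4 mm thick neck runs down to z = 101 mm.
- jaw (a point): Point on the underside of the strap's upper jaw, at (0, 33, 81 mm) of the carrier. The slot is 12 mm high: floor z = 69, roof (this underside) z = 81 mm. The upper jaw reaches y = +50 mm, the lower jaw only y = +16 mm, so that between these the upper jaw can be set down on the pin from above. The slot's inner end is at y = -5.5 mm.
- saddle: Black plastic saddle, 5.5 x 10.5 x 4 mm, fixed in the strap as the ceiling of a notch that rises 8 mm from the slot's roof at its inner end (y = -5.5 to +5.5 mm). Origin: centre of its underside, (0, 0, 89 mm) of the carrier, axes alike. The pin is home when it bears here, its axis at y about 0; against the slot's inner end its axis is at y = -1.5 mm.
- stand: Heavy grey drip stand, fixed. Origin on the worktop under the pin mark; z up, x from the pin's head to the post. Tray base x = -57 to 93, y = -75 to 75 mm, rim 16 mm high. Post: 12 mm rod at x = 72 mm, 159 mm high, with a boss clamp; on its 76 mm cross bar (along y, x = 52 mm) a clamp holds the pin. The clamps are tight: the pin does not give way.
- pin_mark (a point): Fixed mark at (0, 0, 137 mm) of the stand, its axes. The 8 mm round pin lies along x, exact in x; the strap goes between its inner collar (18 mm across, face x = +8 mm) and end head (20 mm across, x = -8 to -12 mm). The pin was clamped by hand: its axis is really up to 16 mm above or below this mark and up to 8 mm off it in y; no reading tells the offset.
- pot: White lidded specimen pot, 48 mm across, 56 mm high, bystander. Origin: centre of its underside.
- dropper: Small dropper bottle with dark rubber bulb, 33 mm across, 82 mm high, bystander. Origin: centre of its underside.
- slip_box: Small cardboard cover-slip box, 58 x 58 x 30 mm, bystander. Origin: centre of its underside.

How it is judged (in metres and radians):
On the way:
1. the carrier is lifted clear of the worktop (height (world z) of carrier above 0.025 m), for 0.2 s.
At the end, for the whole second after the job is handed in: the carrier hangs from the pin with its saddle bearing on the pin (more than 0.5 N between saddle and stand), its underside more than 30 mm above the worktop, the saddle within 16 mm horizontally of the pin mark, upright within 0.15 rad and at rest (under 0.03 m/s and 0.4 rad/s) (contact force between saddle and stand above 0.5 N and height (world z) of carrier above 0.03 m and horizontal distance between saddle and pin_mark below 0.016 m and angle between carrier's own z axis and vertical below 0.15 rad and linear speed of carrier below 0.03 m/s and angular speed of carrier below 0.4 rad/s); the robot touches nothing.
It fails at once if the carrier is pressed against the stand with more than 20 N (contact force between carrier and stand above 20 N).
It fails at once if a bystander is moved by more than 15 mm (distance of any of pot, dropper, slip_box from where it was at the start of the episode above 0.015 m).
It also fails if it takes over 61 s, if anything falls off the work surface, if the arm or the gripper's body presses on something with over 40 N, if the wrist force passes 120 N, or if a joint passes its speed limit or range.

## Robot

A 6-joint arm with a two-finger parallel gripper is mounted at the origin on a cart in front of the work surface, level with it; the furniture and walls round the work are solid. World frame = base frame: x ahead of the robot, y to its left, z up, the work surface at z = 0. Lengths are in mm, angles in rad, forces in N, time in s.
With the tool pointing down it reaches from about 350 to 975 mm from the base axis. Payload 7.1 kg.
Tool frame: the origin (TCP) lies at the very end of the fingers, on their centre line; the grasp point (between the pads) lies 19 mm behind it; x points along the fingers, y is the direction in which the jaws open and shut, and the axes are right-handed (so a half turn about x gives the same grasp; the last joint's range is limited). The gripper opens to 88 mm and grips with 3 to 60 N. Pads are 20 mm wide; open, the fingers measure 115 mm over their backs; the gripper's body (75 mm by 178 mm) begins 61 mm behind the grasp point.
Start: joints at [-1.125, 0.423, 1.63, -0, 1.089, -0.019], TCP at [280.166, -558.669, 222.675] pointing down, gripper open.
Joint ranges: [-3, 3], [-0.9, 2.11], [0.09, 2.58], [-1.31, 4.45], [0.11, 2.69], [-2.54, 2.54]. Speed limits (rad/s): [2.39, 2.39, 3.01, 3.14, 3.14, 3.14].

## Interface

Orientations are given as a rotation vector (axis times angle).
In Python, from workcell import ctrl gives the robot as it stands. The module is installed in compiled form; this text tells all that it offers.
- The arm moves only by the tool carry_out, never from a script. Its argument "commands" is a list of rows, each a list of 6 numbers: the shift along the tool's x, y, z in m, then the turn, a rotation vector about the tool's x, y, z in degrees. In form: [[tx, ty, tz, rx, ry, rz], ...]. A call has 1 to 8 rows; each row shifts and turns the pose as measured when the row begins, along the tool's axes as they then stand; what a row does not reach is not made up. A row lasts 1/8 s, in which the tool goes at most 62.5 mm and 10.7 degrees, less where a joint would pass 70% of its speed; a pose out of reach is approached as far as the arm can. A call with a gripper value outside its range is refused whole. "grip" is the closure, from 0 (fully open) to 1 (shut), set as the call begins (left out, the last holds). The fingers move at their own pace and stop on an object; the grip force is fixed at half the most. Time passes only in rows, so rows that do not move let the fingers close. It gives the time, the measured TCP pose, the force and the opening at its end, in the units of the state.
- ctrl.get_obs(): the state, without advancing time (a new reading comes with each control period).
- ctrl.get_image(name): name is "scene" or "top"; returns a dict with "pixels" (384x512x3 uint8, blue, green, red), "intrinsics" (3x3 intrinsics, pixels), "dist_coeffs" ([k1, k2, p1, p2, k3] as OpenCV has them; the pictures are not rectified), "rvec" (rotation vector, rad) and "tvec" (3), from world to camera coordinates, as OpenCV has them. Camera axes: x right, y down, z forward; pixel columns grow to the right and rows downward; lengths in mm; the calibration is good to about 2 mm. A picture is of the moment at which its call begins. There is no depth.
- ctrl.close_job(): hands the job in, once; it reports no verdict.
The state is a dict: "t": time; "qpos": joint angles; "qvel": joint speeds; "joint_torque": joint torques, N m; "ee_pos": TCP position; "orientation": TCP orientation; "ft_force": force on the tool from outside, world axes, zero at the start; "moment": the same for the moment, N m; "width": finger opening in mm.
Only numpy, scipy, OpenCV 4.12 (cv2) and the standard library are available. Lean on these libraries where they do the work, as an engineer would, in place of code of your own. Each camera call takes 0.05 s, during which the arm holds its last target. There are 200 camera calls.

## Working session

There is one attempt and no reset: what is moved stays moved. The work goes in short steps, Python scripts to look and compute and a tool call to move; the robot and the scene stay as the last step left them, time stands still between calls to the robot, and variables do not carry over. Pictures are saved under pics/ and viewed, about 8 in all and at most 12, crops included, and the job is handed in when it is done.

Besides the shell and the picture viewer there is one more tool, called after "Call:" as name([rows], argument=value, ...), one row to a line, values as JSON. carry_out: Moves the arm, as the interface text tells. Its arguments: {"type":"object","properties":{"commands":{"type":"array"},"grip":{"type":"number"}},"required":["commands"]}

```bash
mkdir -p pics
cat > h.py <<'E'
import numpy as np, cv2
from workcell import ctrl
def cam(n):
    im=ctrl.get_image(n); return im
def ray(im,px):
    K=np.array(im['intrinsics'],float);d=np.array(im['dist_coeffs'],float)
    u=cv2.undistortPoints(np.array([[px]],float),K,d)[0,0]
    R=cv2.Rodrigues(np.array(im['rvec'],float))[0];t=np.array(im['tvec'],float).ravel()
    v=R.T@np.array([u[0],u[1],1]);return -R.T@t,v/np.linalg.norm(v)
def onz(im,px,z):
    c,v=ray(im,px);return c+v*(z-c[2])/v[2]
def proj(im,P):
    return cv2.projectPoints(np.array(P,float).reshape(-1,1,3),np.array(im['rvec'],float),np.array(im['tvec'],float),np.array(im['intrinsics'],float),np.array(im['dist_coeffs'],float))[0][:,0]
def tri(a,pa,b,pb):
    c1,v1=ray(a,pa);c2,v2=ray(b,pb)
    s=np.linalg.lstsq(np.c_[v1,-v2],c2-c1,rcond=None)[0]
    p,q=c1+v1*s[0],c2+v2*s[1];return (p+q)/2,np.linalg.norm(p-q)
E
python3 - <<'E'
from h import *
import pickle
for n in("scene","top"):
    im=cam(n);pickle.dump(im,open(n+'0.pkl','wb'));cv2.imwrite(f'pics/{n}0.png',cv2.resize(im['pixels'],(800,600)));print(n,ray(im,(256,192)))
print(ctrl.get_obs())
E
```

```text
scene (array([-405.71549643, -763.78798467,  633.72102575]), array([ 0.7275475 ,  0.56438047, -0.39006322]))
top (array([ 357.59043299,  -10.32849834, 1372.53941673]), array([ 0.18999111, -0.00867045, -0.98174752]))
{'t': 0.1, 'qpos': array([-1.12499712e+00,  4.23774602e-01,  1.63060137e+00,  1.09474102e-05,
        1.08860735e+00, -1.89633447e-02]), 'qvel': array([-0.00047976, -0.00167423, -0.00120448, -0.00093038,  0.00060883,
       -0.00101901]), 'joint_torque': array([-1.66271529e-03, -5.45615709e+01, -2.74323571e+01,  6.44389959e-02,
        1.86556211e-02, -7.25225823e-05]), 'ee_pos': array([ 279.96111595, -558.22854838,  221.97787173]), 'orientation': array([ 1.96306054,  0.46600714, -1.96363569]), 'ft_force': array([ 0.48439318, -0.45335915,  0.75648696]), 'moment': array([-0.00956803, -0.00061474, -0.00029087]), 'width': 88.19476833367577}
```

View pics/scene0.png

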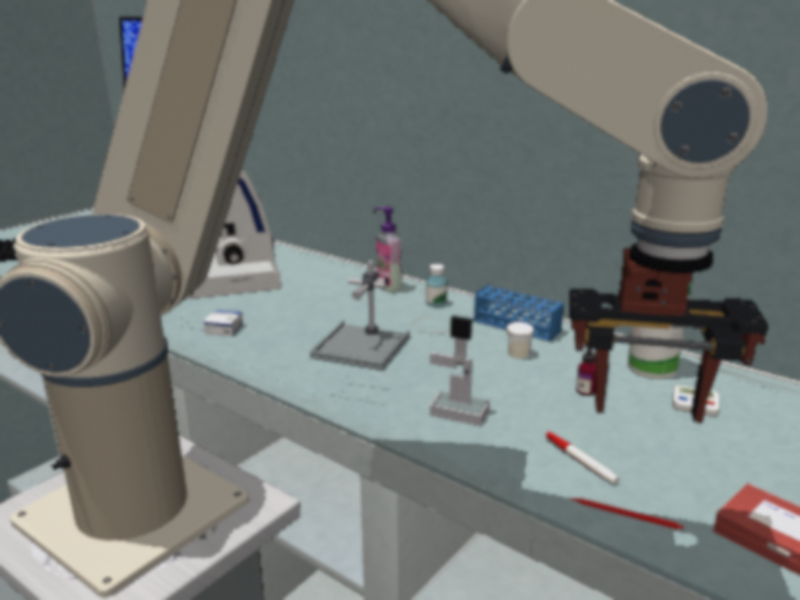

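View pics/top0.png

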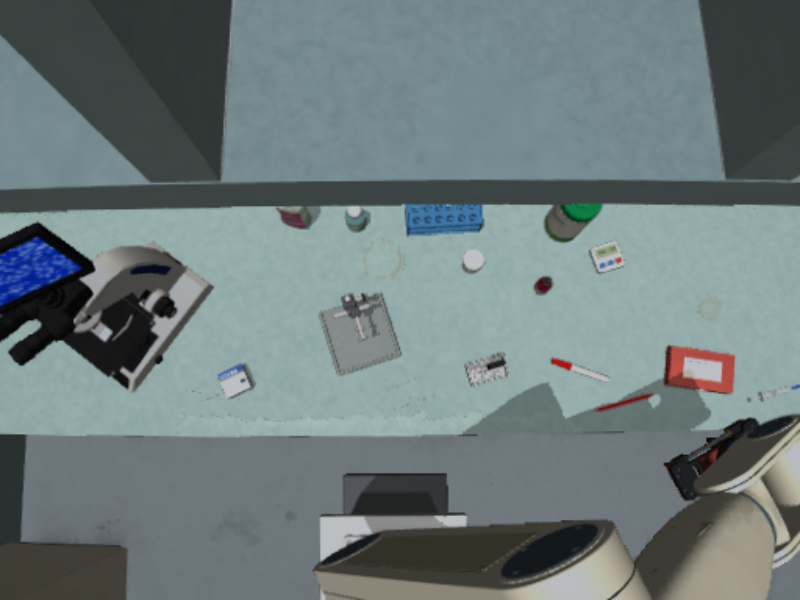

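The scene view shows the carrier at about (460,370) with its jaw pointing left, and the stand at (365,320). In the top view the carrier is at (487,369) and the stand at (360,332). Next I'll crop in on both.

Run:
```python
from h import *
import pickle
s=pickle.load(open('scene0.pkl','rb'));t=pickle.load(open('top0.pkl','rb'))
def crop(im,x,y,w,h,k): return cv2.resize(im['pixels'][y:y+h,x:x+w],(w*k,h*k),interpolation=cv2.INTER_CUBIC)
a=np.hstack([crop(s,270,195,50,75,8)[:300*2,:400],crop(s,195,160,50,75,8)])
cv2.imwrite('pics/c1.png',a)
b=np.hstack([crop(t,290,220,50,75,8),crop(t,200,180,50,75,8)])[:, :]
cv2.imwrite('pics/c2.png',b)
```

```text
(no output)
```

View pics/c1.png

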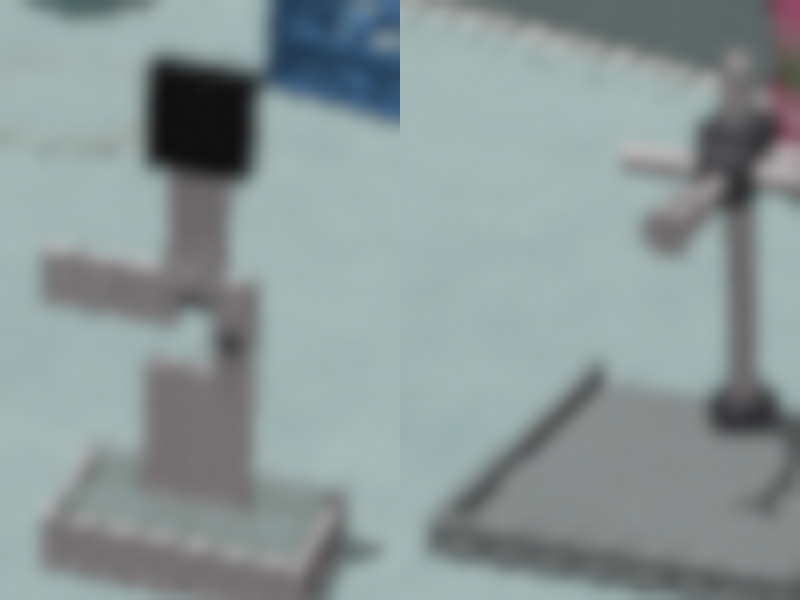

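View pics/c2.png

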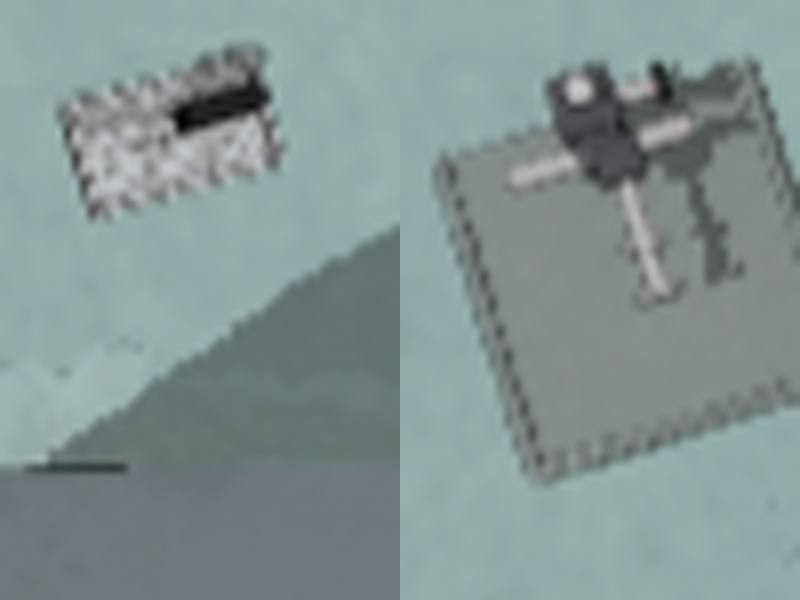

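The crops show the handle centre at (200,118) in the scene tile and (221,101) in the top tile. The pin head is at (264,232) and (255,292). Tray corners are at (37,155), (145,483) and (350,60).

Run:
```python
from h import *
import pickle
s=pickle.load(open('scene0.pkl','rb'));t=pickle.load(open('top0.pkl','rb'))
P=lambda x0,y0,X,Y:(x0+(X+.5)/8-.5,y0+(Y+.5)/8-.5)
SC=lambda X,Y:P(270,195,X,Y);SS=lambda X,Y:P(195,160,X,Y);TC=lambda X,Y:P(290,220,X,Y);TS=lambda X,Y:P(200,180,X,Y)
g=cv2.cvtColor(t['pixels'],cv2.COLOR_BGR2GRAY)
def blob(im,x0,y0,x1,y1,th,name):
    m=(im['pixels'][y0:y1,x0:x1].max(2)<th).astype(np.uint8)
    n,l,st,ce=cv2.connectedComponentsWithStats(m);i=1+st[1:,4].argmax();c=ce[i]+[x0,y0]
    ys,xs=np.nonzero(l==i);r=cv2.minAreaRect(np.c_[xs,ys].astype(np.float32));print(name,c,st[i],r);return c,r
ch,r=blob(t,305,225,330,240,60,'top handle');bp=cv2.boxPoints(r)+[305,225]
sh,_=blob(s,285,198,308,222,60,'scene handle')
print('handle top z171',onz(t,ch,171),'tri',tri(s,sh,t,ch))
q=[onz(t,p,171) for p in bp];
for i in range(4): d=q[(i+1)%4]-q[i];print('edge',np.linalg.norm(d),np.degrees(np.arctan2(d[1],d[0])))
print('basket',[onz(t,TC(*p),z)[:2].round(1) for p,z in (((62,105),20),((95,218),20),((282,155),20))])
print('tray',[onz(t,TS(*p),16)[:2].round(1) for p in ((37,155),(145,483),(350,60))])
print('head tri',tri(s,SS(264,232),t,TS(255,292)))
for z in(121,137,153): 
    a=onz(t,TS(226,185),z);b=onz(t,TS(256,293),z);d=a-b;print(z,'axis',a[:2],b[:2],np.degrees(np.arctan2(d[1],d[0])))
a=onz(t,TS(113,180),150);b=onz(t,TS(288,122),150);print('bar',a,b,(a+b)/2,np.degrees(np.arctan2(*(a-b)[1::-1])))
a=onz(t,TS(178,90),159);print('post top',a)
```

```text
top handle [316.97297297 232.7027027 ] [ 7  4 11  7 37] ((11.896553039550781, 7.758621692657471), (3.6765806674957275, 10.767128944396973), 66.80140686035156)
scene handle [294.54109589 209.75342466] [  4   5  12  14 146] ((9.5, 11.5), (13.0, 11.0), 90.0)
handle top z171 [ 461.31603214 -206.66378895  171.        ] tri (array([ 462.40074912, -209.02994848,  152.13502118]), np.float64(1.7697864338426053))
edge 33.47209059296346 -67.74296610480265
edge 11.220578305728997 -158.64809677497138
edge 33.429412167741035 112.2084328771681
edge 11.191630749566118 21.568137848182605
basket [array([ 475.2, -163.3]), array([ 426.5, -176.1]), array([ 452.5, -257.7])]
tray [array([597. , 159.8]), array([453.1, 111.5]), array([638.2,  22.2])]
head tri (array([521.76742632,  58.37314093, 120.96065857]), np.float64(0.28216122963162465))
121 axis [565.48087373  69.99768507] [521.450938    57.86632981] 15.40422162299078
137 axis [562.82314916  68.97077459] [519.35610339  56.99450968] 15.404221622990802
153 axis [560.1654246   67.94386412] [517.26126879  56.12268956] 15.40422162299079
bar [563.06119168 112.7740407  150.        ] [585.70676901  43.65107414 150.        ] [574.38398034  78.21255742 150.        ] 108.13946467629621
post top [597.23759636  86.55744612 159.        ]
```

```bash
cat >> h.py <<'E'
from scipy.spatial.transform import Rotation as Ro
def delta(target,yaw):
    o=ctrl.get_obs();R=Ro.from_rotvec(o['orientation']).as_matrix();p=np.array(o['ee_pos'])
    c,s=np.cos(np.radians(yaw)),np.sin(np.radians(yaw))
    best=None
    for k in(1,-1):
        y=k*np.array([c,s,0]);x=np.array([0,0,-1.]);T=np.c_[x,y,np.cross(x,y)]
        r=np.degrees(Ro.from_matrix(R.T@T).as_rotvec())
        if best is None or np.linalg.norm(r)<np.linalg.norm(best[0]):best=(r,T)
    w=np.array(target)-p
    print('t',o['t'],'p',p.round(1),'F',o['ft_force'].round(2),'w',round(o['width'],1),'tooly',R[:,1].round(3))
    print('world d',w.round(1),'now-tool d',(R.T@w).round(1),'target-tool d',(best[1].T@w).round(1),'rot',best[0].round(2),'q6',o['qpos'].round(2))
E
python3 -c "
from h import *
delta([462,-208,230],17)"
```

```text
t 0.1 p [ 280.  -558.2  222. ] F [ 0.48 -0.45  0.76] w 88.2 tooly [ 0.448 -0.894 -0.001]
world d [182.  350.2   8. ] now-tool d [  -7.7 -231.5 -319.7] target-tool d [  -8.   276.5 -281.7] rot [-8.037e+01 -6.000e-02  6.000e-02] q6 [-1.12  0.42  1.63  0.    1.09 -0.02]
```

Call:
carry_out([
  [-0.001,-0.029,-0.04,-10,0,0],
  [-0.001,-0.0215,-0.044,-10,0,0],
  [-0.001,-0.0135,-0.047,-10,0,0],
  [-0.001,-0.005,-0.049,-10,0,0],
  [-0.001,0.0035,-0.049,-10,0,0],
  [-0.001,0.012,-0.048,-10,0,0],
  [-0.001,0.02,-0.045,-10,0,0],
  [-0.001,0.0275,-0.041,-10,0,0],
], grip=0)

```text
t: 1.1
ee_pos: [457.5, -197.0, 228.2]
orientation: [0.965, 1.351, -0.963]
ft_force: [0.2, 0.0, 0.2]
width: 87.8
```

```bash
python3 -c "
from h import *
delta([462,-208,230],17)"
```

```text
t 1.1 p [ 457.5 -197.   228.2] F [0.17 0.01 0.22] w 87.8 tooly [ 0.946  0.323 -0.001]
world d [  4.5 -11.    1.8] now-tool d [-1.9  0.7 11.9] target-tool d [-1.8  1.1 11.8] rot [ 1.85 -0.23  0.08] q6 [-0.43  0.23  1.9   0.    1.02 -0.76]
```

Call:
carry_out([
  [0.0,0.001,0.012,1.8,0,0],
  [0.025,0,0,0,0,0],
  [0.025,0,0,0,0,0],
  [0.025,0,0,0,0,0],
  [0.016,0,0,0,0,0],
  [0,0,0,0,0,0],
])

```text
t: 1.85
ee_pos: [463.2, -209.1, 134.3]
orientation: [0.991, 1.337, -0.99]
ft_force: [0.1, 0.0, -0.2]
width: 87.4
```

Run:
```python
from h import *
delta([462,-208,135],17)
o=[]
for n,(x,y) in(("scene",(245,170)),("top",(262,190))):
    im=cam(n)['pixels'][y:y+100,x:x+100];o.append(cv2.resize(im,(400,400),interpolation=cv2.INTER_CUBIC))
cv2.imwrite('pics/g.png',np.hstack(o))
```

```text
t 1.85 p [ 463.2 -209.1  134.3] F [ 0.05  0.01 -0.17] w 87.4 tooly [ 0.957  0.29  -0.001]
world d [-1.2  1.1  0.7] now-tool d [-0.7 -0.8 -1.4] target-tool d [-0.7 -0.8 -1.4] rot [-0.15 -0.15  0.08] q6 [-0.45  0.38  1.95  0.    0.81 -0.74]
```

View pics/g.png

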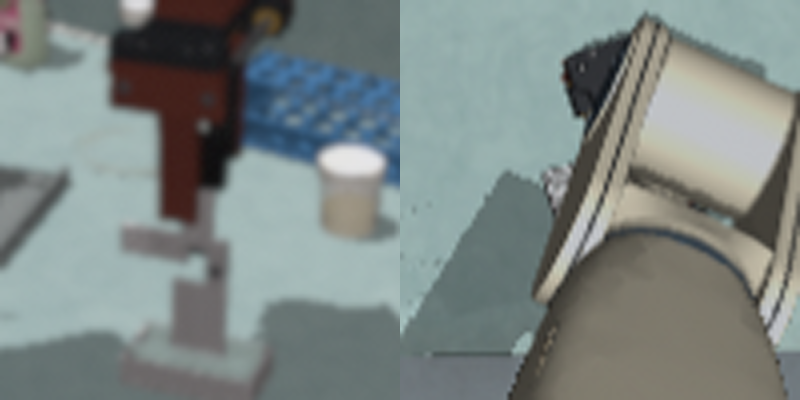

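The handle sits between the open fingers, with its visible part at (213,165) behind the near finger at (180,165). I'll close the gripper now.

Call:
carry_out([
  [0,0,0,0,0,0],
  [0,0,0,0,0,0],
  [0,0,0,0,0,0],
  [0,0,0,0,0,0],
  [0,0,0,0,0,0],
  [0,0,0,0,0,0],
], grip=1)

```text
t: 2.7
ee_pos: [465.6, -210.0, 138.2]
orientation: [0.991, 1.33, -0.987]
ft_force: [0.4, 0.1, -0.2]
width: 31.3
```

Call:
carry_out([
  [0.003,-0.002,0,0,0,0],
  [0,0,0,0,0,0],
  [0,0,0,0,0,0],
  [0,0,0,0,0,0],
])

```text
t: 3.2
ee_pos: [463.4, -210.5, 134.8]
orientation: [0.991, 1.331, -0.988]
ft_force: [1.0, 0.1, 0.6]
width: 11.6
```

```bash
python3 -c "
from h import *
delta([462,-208,135],17)"
```

```text
t 3.2 p [ 463.4 -210.5  134.8] F [1.02 0.11 0.6 ] w 11.6 tooly [0.957 0.29  0.004]
world d [-1.4  2.5  0.2] now-tool d [-0.2 -0.6 -2.8] target-tool d [-0.2 -0.6 -2.8] rot [-0.13  0.1  -0.2 ] q6 [-0.45  0.38  1.95  0.    0.81 -0.75]
```

Call:
carry_out([
  [-0.01,0,0,0,0,0],
  [-0.02,0,0,0,0,0],
  [-0.02,0,0,0,0,0],
  [-0.012,0,0,0,0,0],
  [0,0,0,0,0,0],
])

```text
t: 3.82
ee_pos: [462.4, -210.1, 199.4]
orientation: [0.99, 1.332, -0.988]
ft_force: [-0.4, 0.9, -2.1]
width: 11.8
```

Call:
carry_out([
  [0,0.012,-0.017,0,0,0],
  [0,0.018,-0.026,0,0,0],
  [0,0.024,-0.034,0,0,0],
  [0,0.024,-0.034,0,0,0],
  [0,0.024,-0.034,0,0,0],
  [0,0.015,-0.021,0,0,0],
  [0,0.01,-0.015,0,0,0],
  [0,0,0,0,0,0],
])

```text
t: 4.82
ee_pos: [530.6, 6.1, 194.4]
orientation: [0.989, 1.338, -0.994]
ft_force: [-1.0, -0.2, -2.2]
width: 12.1
```

```bash
python3 -c "
from h import *
delta([543,28,197],18)"
```

```text
t 4.825 p [530.6   6.1 194.4] F [-1.04 -0.18 -2.17] w 12.1 tooly [ 0.957  0.288 -0.005]
world d [12.4 21.9  2.6] now-tool d [ -2.7  18.2 -17.4] target-tool d [ -2.6  18.6 -17. ] rot [-1.24 -0.12  0.28] q6 [-0.01  0.32  1.86  0.    0.96 -0.3 ]
```

Call:
carry_out([
  [-0.003,0.018,-0.005,-1.2,0,0],
  [0,0,-0.012,0,0,0],
  [0,0,0,0,0,0],
])

```text
t: 5.2
ee_pos: [543.2, 27.2, 197.1]
orientation: [0.974, 1.346, -0.979]
ft_force: [0.5, -0.0, -1.6]
width: 11.6
```

Run:
```python
from h import *
import pickle
delta([543,28,197],18)
s=cam("scene");t=cam("top");pickle.dump((s,t),open('1.pkl','wb'))
a=cv2.resize(s['pixels'][130:230,185:285],(600,600),interpolation=cv2.INTER_CUBIC)
cv2.imwrite('pics/p1.png',a)
b=cv2.resize(t['pixels'][160:260,170:270],(600,600),interpolation=cv2.INTER_CUBIC)
cv2.imwrite('pics/p1t.png',b)
```

```text
t 5.2 p [543.2  27.2 197.1] F [ 0.48 -0.02 -1.58] w 11.6 tooly [ 0.951  0.308 -0.006]
world d [-0.2  0.8 -0.1] now-tool d [ 0.2  0.1 -0.8] target-tool d [ 0.1  0.1 -0.8] rot [-0.07 -0.12  0.33] q6 [ 0.03  0.34  1.83  0.    0.98 -0.29]
```

View pics/p1.png

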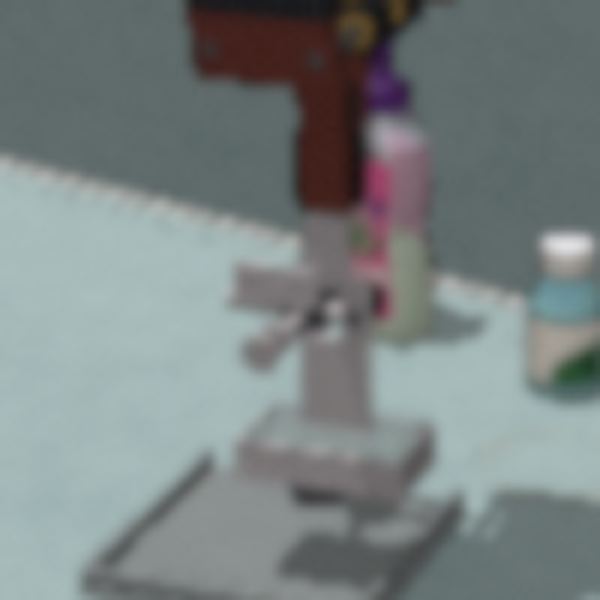

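The jaw is above and behind the pin head. The jaw tip's lower corner is at (235,303) and the pin head is at (260,352). I'll check the predicted projections against these.

Run:
```python
from h import *
import pickle
s,t=pickle.load(open('1.pkl','rb'))
y=np.radians(18);X=np.array([np.cos(y),np.sin(y),0]);Y=np.array([-np.sin(y),np.cos(y),0]);Z=np.array([0,0,1])
tcp=np.array([543.2,27.2,197.1])
f=lambda p:((p-[185,130]+.5)*6-.5).round(0).tolist()
for off in(0,2.5):
  o=tcp+off*Y-134.8*Z
  for n,q in(('tiplow',(-2,50,81)),('tiptop',(-2,50,101)),('bask near-left low',(-25,43,0)),('bask right-near low',(-25,-43,0)),('neckR',(-2,-10,110)),('lowjaw tip',(-2,16,69))):
    print(off,n,f(proj(s,[o+q[0]*X+q[1]*Y+q[2]*Z])[0]))
m=np.array([532.3,61.8,121])
for z in(118,121,124):
  m[2]=z;print('head',f(proj(s,[m-12*X])[0]),f(proj(s,[m-8*X+10*Z])[0]),'pin@strap',f(proj(s,[m])[0]))
```

```text
0 tiplow [237.0, 300.0]
0 tiptop [236.0, 261.0]
0 bask near-left low [237.0, 475.0]
0 bask right-near low [405.0, 501.0]
0 neckR [354.0, 258.0]
0 lowjaw tip [304.0, 332.0]
2.5 tiplow [233.0, 300.0]
2.5 tiptop [231.0, 261.0]
2.5 bask near-left low [232.0, 475.0]
2.5 bask right-near low [400.0, 500.0]
2.5 neckR [349.0, 257.0]
2.5 lowjaw tip [299.0, 332.0]
head [258.0, 360.0] [260.0, 338.0] pin@strap [267.0, 351.0]
head [257.0, 354.0] [260.0, 332.0] pin@strap [267.0, 345.0]
head [257.0, 349.0] [260.0, 326.0] pin@strap [267.0, 340.0]
```

View pics/p1t.png

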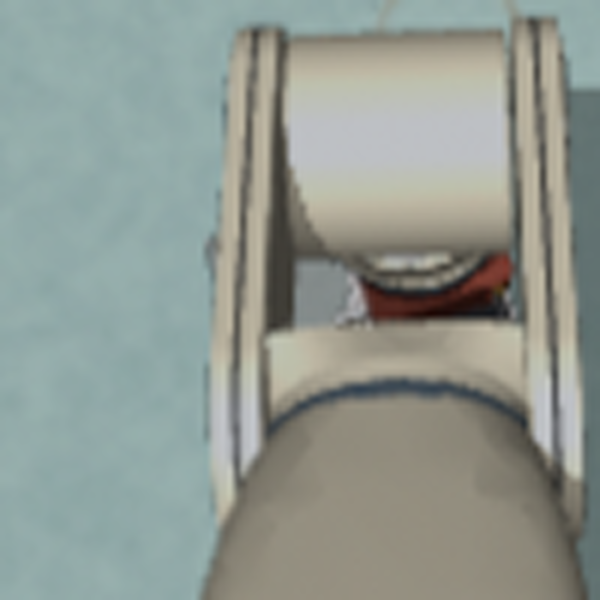

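The top view is occluded by the arm. The scene projections agree to within about 1 mm (pin z about 121–122). Next I'll lower to just above the expected contact, at about TCP z 179.

Call:
carry_out([
  [0.005,0.001,-0.001,0,0,0],
  [0.005,0,0,0,0,0],
  [0.003,0,0,0,0,0],
  [0,0,0,0,0,0],
])

```text
t: 5.8
ee_pos: [543.7, 27.2, 183.2]
orientation: [0.974, 1.345, -0.98]
ft_force: [0.3, 0.2, -2.3]
width: 11.6
```

```bash
python3 -c "
from h import *
delta([543.5,27.5,183],18)"
```

```text
t 5.8 p [543.7  27.2 183.2] F [ 0.27  0.21 -2.3 ] w 11.6 tooly [ 0.952  0.307 -0.006]
world d [-0.2  0.3 -0.2] now-tool d [ 0.2 -0.1 -0.3] target-tool d [ 0.2 -0.1 -0.3] rot [-0.15 -0.1   0.32] q6 [ 0.03  0.36  1.84  0.    0.95 -0.28]
```

Call:
carry_out([
  [0.001,0,0,0,0,0],
  [0.001,0,0,0,0,0],
])

```text
t: 6.05
ee_pos: [543.8, 27.2, 181.2]
orientation: [0.975, 1.345, -0.98]
ft_force: [-0.3, 0.7, -1.8]
width: 11.7
```

Call:
carry_out([
  [0.001,0,0,0,0,0],
  [0,0,0,0,0,0],
])

```text
t: 6.3
ee_pos: [543.8, 27.2, 180.2]
orientation: [0.975, 1.345, -0.98]
ft_force: [0.4, 0.6, -2.6]
width: 11.5
```

Call:
carry_out([
  [0.001,0,0,0,0,0],
  [0,0,0,0,0,0],
])

```text
t: 6.55
ee_pos: [543.9, 27.2, 179.2]
orientation: [0.975, 1.345, -0.98]
ft_force: [-0.6, -0.7, -2.1]
width: 11.8
```

Call:
carry_out([
  [0.001,0,0,0,0,0],
  [0,0,0,0,0,0],
])

```text
t: 6.8
ee_pos: [544.1, 27.2, 178.9]
orientation: [0.975, 1.345, -0.98]
ft_force: [-0.4, -0.1, 1.2]
width: 11.6
```

Call:
carry_out([
  [0.001,0,0,0,0,0],
  [0,0,0,0,0,0],
])

```text
t: 7.05
ee_pos: [544.1, 27.2, 178.8]
orientation: [0.975, 1.345, -0.979]
ft_force: [-1.1, -0.5, 2.2]
width: 11.9
```

Contact came at TCP z ≈ 178.9 with about 4 N upward, matching the camera's pin height of 121. I'll raise 2 mm to centre the pin in the slot, then slide along +y.

Call:
carry_out([
  [-0.002,0,0,0,0,0],
  [0,0,0,0,0,0],
])

```text
t: 7.3
ee_pos: [544.2, 27.2, 180.4]
orientation: [0.975, 1.344, -0.979]
ft_force: [0.3, 0.2, -2.0]
width: 12.1
```

Call:
carry_out([
  [0,0,-0.004,0,0,0],
  [0,0,-0.004,0,0,0],
  [0,0,-0.004,0,0,0],
  [0,0,0,0,0,0],
])

```text
t: 7.8
ee_pos: [539.9, 39.6, 179.8]
orientation: [0.974, 1.345, -0.98]
ft_force: [-0.5, -0.0, -2.6]
width: 12.0
```

```bash
python3 -c "
from h import *
delta([543.5-.309*35,27.2+.951*35,180.9],18)"
```

```text
t 7.8 p [539.9  39.6 179.8] F [-0.54 -0.03 -2.64] w 12.0 tooly [ 0.952  0.307 -0.005]
world d [-7.2 20.9  1.1] now-tool d [ -1.1  -0.5 -22.1] target-tool d [ -1.1  -0.4 -22.1] rot [-0.13 -0.09  0.28] q6 [ 0.05  0.36  1.85  0.    0.94 -0.26]
```

Call:
carry_out([
  [-0.0012,0,0,0,0,0],
  [-0.0002,0,-0.003,0,0,0],
  [-0.0002,0,-0.003,0,0,0],
  [0,0,0,0,0,0],
])

```text
t: 8.3
ee_pos: [538.0, 45.7, 181.6]
orientation: [0.975, 1.345, -0.98]
ft_force: [0.2, -0.1, -2.9]
width: 11.7
```

Call:
carry_out([
  [-0.0002,0,-0.003,0,0,0],
  [-0.0002,0,-0.003,0,0,0],
  [0,0,0,0,0,0],
])

```text
t: 8.68
ee_pos: [536.0, 51.8, 182.0]
orientation: [0.975, 1.345, -0.98]
ft_force: [-0.0, 0.3, -2.4]
width: 11.4
```

Call:
carry_out([
  [0.001,0,0,0,0,0],
  [0,0,-0.003,0,0,0],
  [0,0,-0.003,0,0,0],
  [0,0,0,0,0,0],
])

```text
t: 9.18
ee_pos: [534.1, 57.9, 180.9]
orientation: [0.975, 1.345, -0.98]
ft_force: [0.0, 0.3, -2.3]
width: 11.8
```

Call:
carry_out([
  [0,0,-0.0015,0,0,0],
  [0,0,0,0,0,0],
])

```text
t: 9.43
ee_pos: [533.6, 59.5, 180.9]
orientation: [0.974, 1.345, -0.98]
ft_force: [0.4, -0.2, -2.1]
width: 12.1
```

Call:
carry_out([
  [0,0,-0.001,0,0,0],
  [0,0,0,0,0,0],
])

```text
t: 9.68
ee_pos: [533.3, 60.3, 180.9]
orientation: [0.974, 1.345, -0.98]
ft_force: [0.5, -0.8, -2.9]
width: 12.0
```

Call:
carry_out([
  [0,0,-0.001,0,0,0],
  [0,0,0,0,0,0],
])

```text
t: 9.93
ee_pos: [533.3, 60.6, 181.0]
orientation: [0.973, 1.344, -0.98]
ft_force: [-0.2, -1.7, -2.6]
width: 11.8
```

Call:
carry_out([
  [0,0,-0.001,0,0,0],
  [0,0,0,0,0,0],
])

```text
t: 10.18
ee_pos: [533.2, 60.8, 180.9]
orientation: [0.972, 1.342, -0.98]
ft_force: [0.1, -1.5, -2.9]
width: 11.6
```

Call:
carry_out([
  [0,0,-0.001,0,0,0],
  [0,0,0,0,0,0],
])

```text
t: 10.42
ee_pos: [533.1, 61.1, 180.9]
orientation: [0.971, 1.341, -0.98]
ft_force: [1.1, -3.6, -2.1]
width: 11.9
```

Contact with the slot's inner end came at y ≈ 60.5. I'll back off to about 59, then lower until the saddle bears, expected at TCP z ≈ 170.9.

Call:
carry_out([
  [0,0,0.002,0,0,0],
  [0,0,0,0,0,0],
])

```text
t: 10.68
ee_pos: [533.4, 60.1, 181.0]
orientation: [0.973, 1.343, -0.98]
ft_force: [0.8, 0.4, -1.8]
width: 12.0
```

```bash
python3 -c "
from h import *
delta([533.8,59.1,180.9],18)"
```

```text
t 10.675 p [533.4  60.1 181. ] F [ 0.84  0.44 -1.78] w 12.0 tooly [ 0.952  0.307 -0.005]
world d [ 0.4 -1.  -0.1] now-tool d [0.1 0.1 1.1] target-tool d [0.1 0.1 1.1] rot [-0.12  0.05  0.27] q6 [ 0.09  0.35  1.86 -0.    0.94 -0.22]
```

Call:
carry_out([
  [0,0,0.001,0,0,0],
  [0,0,0,0,0,0],
])

```text
t: 10.92
ee_pos: [533.5, 59.7, 180.9]
orientation: [0.974, 1.344, -0.98]
ft_force: [-0.7, -0.5, -1.9]
width: 12.1
```

Call:
carry_out([
  [0.002,0,0,0,0,0],
  [0.001,0,0,0,0,0],
  [0,0,0,0,0,0],
])

```text
t: 11.3
ee_pos: [533.4, 59.8, 177.7]
orientation: [0.974, 1.344, -0.98]
ft_force: [-0.1, 0.2, -1.5]
width: 11.8
```

Call:
carry_out([
  [0.002,0,0,0,0,0],
  [0.001,0,0,0,0,0],
  [0,0,0,0,0,0],
])

```text
t: 11.68
ee_pos: [533.4, 59.8, 174.4]
orientation: [0.974, 1.344, -0.98]
ft_force: [0.8, 0.4, -2.4]
width: 11.7
```

In the notch: the carrier went well below the roof contact height without touching. I'll move 0.5 mm more in −y and continue.

Call:
carry_out([
  [0.001,0,0.0005,0,0,0],
  [0.001,0,0,0,0,0],
  [0,0,0,0,0,0],
])

```text
t: 12.05
ee_pos: [533.6, 59.3, 172.3]
orientation: [0.974, 1.344, -0.98]
ft_force: [-0.3, 0.1, -1.2]
width: 11.9
```

Call:
carry_out([
  [0.001,0,0,0,0,0],
  [0,0,0,0,0,0],
])

```text
t: 12.3
ee_pos: [533.7, 59.3, 171.3]
orientation: [0.974, 1.344, -0.98]
ft_force: [0.3, 0.9, -1.3]
width: 11.6
```

Call:
carry_out([
  [0.0005,0,0,0,0,0],
  [0,0,0,0,0,0],
])

```text
t: 12.55
ee_pos: [533.7, 59.3, 171.1]
orientation: [0.974, 1.344, -0.98]
ft_force: [-0.8, 0.2, -0.3]
width: 12.0
```

Call:
carry_out([
  [0.0005,0,0,0,0,0],
  [0,0,0,0,0,0],
])

```text
t: 12.8
ee_pos: [533.7, 59.3, 171.1]
orientation: [0.974, 1.344, -0.98]
ft_force: [-1.8, -0.2, 0.8]
width: 11.8
```

Call:
carry_out([
  [0.0005,0,0,0,0,0],
  [0,0,0,0,0,0],
])

```text
t: 13.05
ee_pos: [533.8, 59.3, 171.0]
orientation: [0.974, 1.343, -0.98]
ft_force: [-1.7, 0.6, 2.6]
width: 12.0
```

The saddle bears at z 171.0, 7.9 mm below the roof contact as designed. I'll release with a partial opening.

Call:
carry_out([
  [0,0,0,0,0,0],
  [0,0,0,0,0,0],
  [0,0,0,0,0,0],
  [0,0,0,0,0,0],
], grip=0.5)

```text
t: 13.55
ee_pos: [534.3, 59.4, 170.6]
orientation: [0.975, 1.343, -0.979]
ft_force: [-0.6, 0.2, 0.6]
width: 43.5
```

Run:
```python
from h import *
delta([533.7,59.3,171],18)
s=cam("scene")
cv2.imwrite('pics/r.png',cv2.resize(s['pixels'][130:230,175:275],(600,600),interpolation=cv2.INTER_CUBIC))
```

```text
t 13.55 p [534.3  59.4 170.6] F [-0.61  0.23  0.57] w 43.5 tooly [ 0.952  0.307 -0.003]
world d [-0.6 -0.1  0.4] now-tool d [-0.4 -0.6 -0.1] target-tool d [-0.4 -0.6 -0.1] rot [-0.13  0.    0.18] q6 [ 0.09  0.37  1.86 -0.    0.92 -0.22]
```

View pics/r.png

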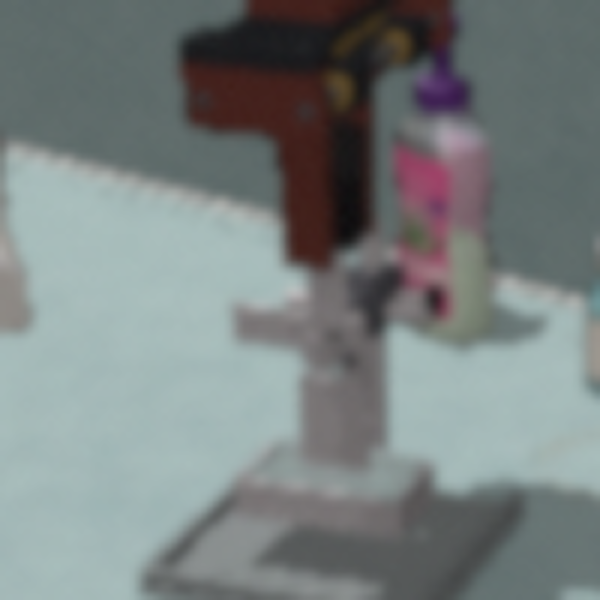

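The carrier hangs upright on the pin, with the head at about (330,345), the basket at (335,490) and the jaw at (270,320). I'll withdraw straight up.

Call:
carry_out([
  [-0.01,0,0,0,0,0],
  [-0.02,0,0,0,0,0],
  [-0.03,0,0,0,0,0],
  [-0.04,0,0,0,0,0],
  [-0.03,0,0,0,0,0],
  [0,0,0,0,0,0],
  [0,0,0,0,0,0],
  [0,0,0,0,0,0],
])

```text
t: 14.6
ee_pos: [533.9, 59.5, 306.1]
orientation: [0.974, 1.343, -0.979]
ft_force: [0.4, 0.4, 0.6]
width: 44.2
```

Call:
carry_out([
  [0,0,0,0,0,0],
  [0,0,0,0,0,0],
  [0,0,0,0,0,0],
  [0,0,0,0,0,0],
  [0,0,0,0,0,0],
  [0,0,0,0,0,0],
  [0,0,0,0,0,0],
  [0,0,0,0,0,0],
])

```text
t: 15.6
ee_pos: [532.9, 59.3, 303.7]
orientation: [0.972, 1.346, -0.982]
ft_force: [-0.3, -0.2, 0.7]
width: 44.1
```

Run:
```python
from h import *
delta([533.7,59.3,300],18)
s=cam("scene");a=s['pixels'].copy()
b=cam("scene")['pixels'];print('motion',np.abs(a[150:230,200:250].astype(int)-b[150:230,200:250]).max())
cv2.imwrite('pics/e.png',cv2.resize(a[130:230,175:275],(600,600),interpolation=cv2.INTER_CUBIC))
```

```text
t 15.6 p [532.9  59.3 303.7] F [-0.33 -0.17  0.65] w 44.1 tooly [ 0.952  0.307 -0.008]
world d [ 0.8 -0.  -3.7] now-tool d [3.7 0.8 0.2] target-tool d [3.7 0.7 0.2] rot [-0.13 -0.06  0.44] q6 [ 0.09  0.21  1.74 -0.    1.2  -0.22]
motion 4
```

View pics/e.png

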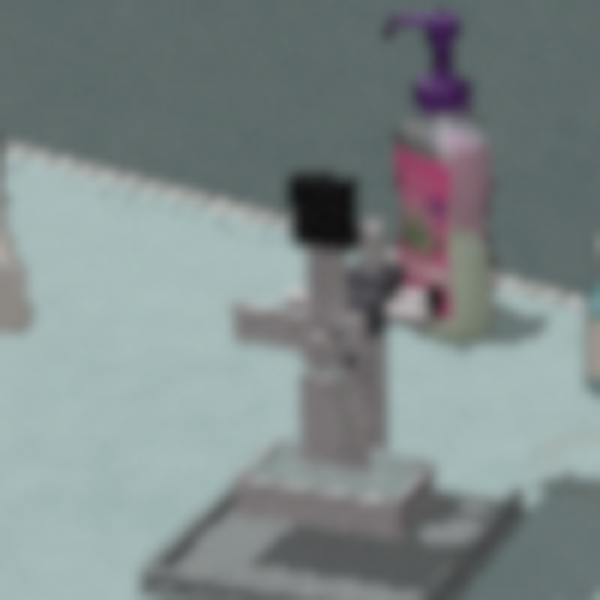

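The carrier hangs upright and still on the pin, with the handle at (325,212) and the gripper clear.

```bash
python3 -c "
from workcell import ctrl
print(ctrl.close_job())"
```

```text
the job is handed in; nothing more can be done
None
```

The carrier is hanging on the drip-stand pin with its saddle bearing on it, and the job is handed in at about 16 s. The interface gave no verdict.

- **Finding the pin:** I gripped the handle, lifted, and set the upper jaw down gently on the pin. It touched with about 4 N, at a height that puts the pin axis near z = 121 mm, the same as the camera estimate.
- **Seating it:** I raised the carrier 2 mm and slid it until the slot's inner end touched, with about 3.6 N at the wrist. After backing off about 1.5 mm I lowered it. The saddle touched 7.9 mm below the roof contact, against 8 mm by design.
- **Release:** I opened the gripper halfway and withdrew straight up.
- **Last checks:** The final picture shows the carrier upright on the pin. Two frames taken 0.05 s apart show no motion, the gripper is about 130 mm higher than at release, and the wrist force is near zero.
- **Not checked:** The bystanders were not measured again. The path stayed away from them and no unexpected forces appeared.

No check failed or disagreed. The one oddity was up to 4 mm of TCP drift during rows with no commanded motion, which I corrected as I went.

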